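# Load the vial mixer

### The job

Switch the vial mixer off at its lever. Then put every loose vial carrier on a free spindle of the mixer, flat to flat so that it drops fully home on the flange, and turn it there with its spindle until its fin points along that spindle's black mark on the deck. When all carriers are home and lined up, switch the mixer on again; leave the other things on the bench alone.

Things in the scene. Friction and masses are not known exactly. Their poses are not given: they have to be found in the camera images.
- carrier1: Loose white vial carrier: round cup 48 mm across, 40 mm tall, 150 g, upright on the bench; None from the start if absent. Origin: centre of its underside; x axis points to its fin, a 6 mm thick rib, 5 to 35 mm up, standing out 10 mm, black line on top. D-shaped socket in the underside. All alike, any fits any spindle; grip across the round side clear of the fin
- carrier1_fin (a point): Fin tip of carrier 1, 34 mm from its axis, 20 mm above its underside. The carrier's D socket is 19.5 mm deep: its flat lies on the fin side, 4.8 mm from the axis; the back is 11.8 mm from the axis, the width across y 22.6 mm
- carrier2: Loose white vial carrier: round cup 48 mm across, 40 mm tall, 150 g, upright on the bench; None from the start if absent. Origin: centre of its underside; x axis points to its fin, a 6 mm thick rib, 5 to 35 mm up, standing out 10 mm, black line on top. D-shaped socket in the underside. All alike, any fits any spindle; grip across the round side clear of the fin
- carrier2_fin (a point): Fin tip of carrier 2, 34 mm from its axis, 20 mm above its underside. The carrier's D socket is 19.5 mm deep: its flat lies on the fin side, 4.8 mm from the axis; the back is 11.8 mm from the axis, the width across y 22.6 mm
- carrier3: Loose white vial carrier: round cup 48 mm across, 40 mm tall, 150 g, upright on the bench; None from the start if absent. Origin: centre of its underside; x axis points to its fin, a 6 mm thick rib, 5 to 35 mm up, standing out 10 mm, black line on top. D-shaped socket in the underside. All alike, any fits any spindle; grip across the round side clear of the fin
- carrier3_fin (a point): Fin tip of carrier 3, 34 mm from its axis, 20 mm above its underside. The carrier's D socket is 19.5 mm deep: its flat lies on the fin side, 4.8 mm from the axis; the back is 11.8 mm from the axis, the width across y 22.6 mm
- carrier4: Loose white vial carrier: round cup 48 mm across, 40 mm tall, 150 g, upright on the bench; None from the start if absent. Origin: centre of its underside; x axis points to its fin, a 6 mm thick rib, 5 to 35 mm up, standing out 10 mm, black line on top. D-shaped socket in the underside. All alike, any fits any spindle; grip across the round side clear of the fin
- carrier4_fin (a point): Fin tip of carrier 4, 34 mm from its axis, 20 mm above its underside. The carrier's D socket is 19.5 mm deep: its flat lies on the fin side, 4.8 mm from the axis; the back is 11.8 mm from the axis, the width across y 22.6 mm
- spindle1_seat (a point): Spindle 1: aluminium flange 52 mm across with an upright steel D-shaft, 14 mm tall. Point: on its axis, on top of the flange (60 mm above the bench), where a carrier's underside rests when fully home. Its x axis turns with the spindle and points to the flat of the shaft (black line on the flange). Turned by hand with light friction (0.04 N m), stays where left
- mark1 (a point): Index mark of spindle 1: black radial line on the white deck, outward from the flange. Point: on that line, 34 mm from the spindle axis, at deck height (55 mm): the fin must point from the axis to here. The spindle's black line starts 0.45 to 1.2 rad away from it, either way. Marks 1 and 2 lie to the mixer's -x, 3 and 4 to its +x
- spindle2_seat (a point): Spindle 2: aluminium flange 52 mm across with an upright steel D-shaft, 14 mm tall. Point: on its axis, on top of the flange (60 mm above the bench), where a carrier's underside rests when fully home. Its x axis turns with the spindle and points to the flat of the shaft (black line on the flange). Turned by hand with light friction (0.04 N m), stays where left
- mark2 (a point): Index mark of spindle 2: black radial line on the white deck, outward from the flange. Point: on that line, 34 mm from the spindle axis, at deck height (55 mm): the fin must point from the axis to here. The spindle's black line starts 0.45 to 1.2 rad away from it, either way. Marks 1 and 2 lie to the mixer's -x, 3 and 4 to its +x
- spindle3_seat (a point): Spindle 3: aluminium flange 52 mm across with an upright steel D-shaft, 14 mm tall. Point: on its axis, on top of the flange (60 mm above the bench), where a carrier's underside rests when fully home. Its x axis turns with the spindle and points to the flat of the shaft (black line on the flange). Turned by hand with light friction (0.04 N m), stays where left
- mark3 (a point): Index mark of spindle 3: black radial line on the white deck, outward from the flange. Point: on that line, 34 mm from the spindle axis, at deck height (55 mm): the fin must point from the axis to here. The spindle's black line starts 0.45 to 1.2 rad away from it, either way. Marks 1 and 2 lie to the mixer's -x, 3 and 4 to its +x
- spindle4_seat (a point): Spindle 4: aluminium flange 52 mm across with an upright steel D-shaft, 14 mm tall. Point: on its axis, on top of the flange (60 mm above the bench), where a carrier's underside rests when fully home. Its x axis turns with the spindle and points to the flat of the shaft (black line on the flange). Turned by hand with light friction (0.04 N m), stays where left
- mark4 (a point): Index mark of spindle 4: black radial line on the white deck, outward from the flange. Point: on that line, 34 mm from the spindle axis, at deck height (55 mm): the fin must point from the axis to here. The spindle's black line starts 0.45 to 1.2 rad away from it, either way. Marks 1 and 2 lie to the mixer's -x, 3 and 4 to its +x
- mixer: Vial mixer: fixed blue case 230 x 230 mm, white deck 55 mm up, lever switch on a low step at its +y side. Origin: centre of its underside; x away from the robot at yaw 0. Spindles 1-4 at (-55,55), (-55,-55), (55,55), (55,-55) mm. D-shafts: flat 3 mm and back 10 mm from the axis, 19 mm wide, top 3 mm 1.5 mm slimmer; 1.8 mm or 10 degrees of play in a socket
- switch (a joint): Lever switch of the mixer: 0 rad = off (leans towards the mixer's -x, the robot's side), 1.0 rad = on (leans to its +x). A push of 2 N at the tip moves it; it stays where it is left and starts on (0.88 to 1.0)
- switch_tip (a point): Tip of the switch lever (a black stick, 60 mm long, that swings in the mixer's x-z plane); push it sideways with closed fingers near this point
- reagent_jar: White plastic jar 70 mm across, 130 mm tall; a bystander to leave alone. Origin: centre of its underside
- jar_lid: Black jar lid 52 mm across, 14 mm tall; a bystander to leave alone. Origin: centre of its underside
- cylinder_glass: Glass measuring cylinder 150 mm tall on a 60 mm foot; a bystander to leave alone. Origin: centre of its underside
- paper_box: Cardboard box of weighing papers 110 x 110 x 35 mm; a bystander to leave alone. Origin: centre of its underside

How it is judged:
On the way, in this order (a step that is already met when the one before it is completed fails the run):
1. the mixer is switched off (lever below 0.15 rad) (value of joint switch below 0.15 rad), for 0.2 s.
2. with the mixer off, every carrier is fully home on a spindle, its fin at that spindle's mark (((horizontal distance between carrier1 and spindle1_seat below 0.0035 m and z of carrier1 in the frame of spindle1_seat below 0.003 m and angle between carrier1's own z axis and vertical below 0.1 rad and horizontal distance between carrier1_fin and mark1 below 0.0075 m) or (horizontal distance between carrier1 and spindle2_seat below 0.0035 m and z of carrier1 in the frame of spindle2_seat below 0.003 m and angle between carrier1's own z axis and vertical below 0.1 rad and horizontal distance between carrier1_fin and mark2 below 0.0075 m) or (horizontal distance between carrier1 and spindle3_seat below 0.0035 m and z of carrier1 in the frame of spindle3_seat below 0.003 m and angle between carrier1's own z axis and vertical below 0.1 rad and horizontal distance between carrier1_fin and mark3 below 0.0075 m) or (horizontal distance between carrier1 and spindle4_seat below 0.0035 m and z of carrier1 in the frame of spindle4_seat below 0.003 m and angle between carrier1's own z axis and vertical below 0.1 rad and horizontal distance between carrier1_fin and mark4 below 0.0075 m)) and ((horizontal distance between carrier2 and spindle1_seat below 0.0035 m and z of carrier2 in the frame of spindle1_seat below 0.003 m and angle between carrier2's own z axis and vertical below 0.1 rad and horizontal distance between carrier2_fin and mark1 below 0.0075 m) or (horizontal distance between carrier2 and spindle2_seat below 0.0035 m and z of carrier2 in the frame of spindle2_seat below 0.003 m and angle between carrier2's own z axis and vertical below 0.1 rad and horizontal distance between carrier2_fin and mark2 below 0.0075 m) or (horizontal distance between carrier2 and spindle3_seat below 0.0035 m and z of carrier2 in the frame of spindle3_seat below 0.003 m and angle between carrier2's own z axis and vertical below 0.1 rad and horizontal distance between carrier2_fin and mark3 below 0.0075 m) or (horizontal distance between carrier2 and spindle4_seat below 0.0035 m and z of carrier2 in the frame of spindle4_seat below 0.003 m and angle between carrier2's own z axis and vertical below 0.1 rad and horizontal distance between carrier2_fin and mark4 below 0.0075 m)) and ((horizontal distance between carrier3 and spindle1_seat below 0.0035 m and z of carrier3 in the frame of spindle1_seat below 0.003 m and angle between carrier3's own z axis and vertical below 0.1 rad and horizontal distance between carrier3_fin and mark1 below 0.0075 m) or (horizontal distance between carrier3 and spindle2_seat below 0.0035 m and z of carrier3 in the frame of spindle2_seat below 0.003 m and angle between carrier3's own z axis and vertical below 0.1 rad and horizontal distance between carrier3_fin and mark2 below 0.0075 m) or (horizontal distance between carrier3 and spindle3_seat below 0.0035 m and z of carrier3 in the frame of spindle3_seat below 0.003 m and angle between carrier3's own z axis and vertical below 0.1 rad and horizontal distance between carrier3_fin and mark3 below 0.0075 m) or (horizontal distance between carrier3 and spindle4_seat below 0.0035 m and z of carrier3 in the frame of spindle4_seat below 0.003 m and angle between carrier3's own z axis and vertical below 0.1 rad and horizontal distance between carrier3_fin and mark4 below 0.0075 m)) and ((horizontal distance between carrier4 and spindle1_seat below 0.0035 m and z of carrier4 in the frame of spindle1_seat below 0.003 m and angle between carrier4's own z axis and vertical below 0.1 rad and horizontal distance between carrier4_fin and mark1 below 0.0075 m) or (horizontal distance between carrier4 and spindle2_seat below 0.0035 m and z of carrier4 in the frame of spindle2_seat below 0.003 m and angle between carrier4's own z axis and vertical below 0.1 rad and horizontal distance between carrier4_fin and mark2 below 0.0075 m) or (horizontal distance between carrier4 and spindle3_seat below 0.0035 m and z of carrier4 in the frame of spindle3_seat below 0.003 m and angle between carrier4's own z axis and vertical below 0.1 rad and horizontal distance between carrier4_fin and mark3 below 0.0075 m) or (horizontal distance between carrier4 and spindle4_seat below 0.0035 m and z of carrier4 in the frame of spindle4_seat below 0.003 m and angle between carrier4's own z axis and vertical below 0.1 rad and horizontal distance between carrier4_fin and mark4 below 0.0075 m)) and value of joint switch below 0.3 rad), for 0.3 s.
3. the mixer is switched on again (lever above 0.85 rad) (value of joint switch above 0.85 rad), for 0.2 s.
At the end, for the whole second after the job is handed in: Every carrier present stands on a spindle: within 3.5 mm of its axis, underside less than 3 mm above the flange, upright within 0.1 rad, fin tip within 7.5 mm (about 12 degrees) of that spindle's mark seen from above, at rest; the switch is on (above 0.85 rad) (((horizontal distance between carrier1 and spindle1_seat below 0.0035 m and z of carrier1 in the frame of spindle1_seat below 0.003 m and angle between carrier1's own z axis and vertical below 0.1 rad and horizontal distance between carrier1_fin and mark1 below 0.0075 m) or (horizontal distance between carrier1 and spindle2_seat below 0.0035 m and z of carrier1 in the frame of spindle2_seat below 0.003 m and angle between carrier1's own z axis and vertical below 0.1 rad and horizontal distance between carrier1_fin and mark2 below 0.0075 m) or (horizontal distance between carrier1 and spindle3_seat below 0.0035 m and z of carrier1 in the frame of spindle3_seat below 0.003 m and angle between carrier1's own z axis and vertical below 0.1 rad and horizontal distance between carrier1_fin and mark3 below 0.0075 m) or (horizontal distance between carrier1 and spindle4_seat below 0.0035 m and z of carrier1 in the frame of spindle4_seat below 0.003 m and angle between carrier1's own z axis and vertical below 0.1 rad and horizontal distance between carrier1_fin and mark4 below 0.0075 m)) and ((horizontal distance between carrier2 and spindle1_seat below 0.0035 m and z of carrier2 in the frame of spindle1_seat below 0.003 m and angle between carrier2's own z axis and vertical below 0.1 rad and horizontal distance between carrier2_fin and mark1 below 0.0075 m) or (horizontal distance between carrier2 and spindle2_seat below 0.0035 m and z of carrier2 in the frame of spindle2_seat below 0.003 m and angle between carrier2's own z axis and vertical below 0.1 rad and horizontal distance between carrier2_fin and mark2 below 0.0075 m) or (horizontal distance between carrier2 and spindle3_seat below 0.0035 m and z of carrier2 in the frame of spindle3_seat below 0.003 m and angle between carrier2's own z axis and vertical below 0.1 rad and horizontal distance between carrier2_fin and mark3 below 0.0075 m) or (horizontal distance between carrier2 and spindle4_seat below 0.0035 m and z of carrier2 in the frame of spindle4_seat below 0.003 m and angle between carrier2's own z axis and vertical below 0.1 rad and horizontal distance between carrier2_fin and mark4 below 0.0075 m)) and ((horizontal distance between carrier3 and spindle1_seat below 0.0035 m and z of carrier3 in the frame of spindle1_seat below 0.003 m and angle between carrier3's own z axis and vertical below 0.1 rad and horizontal distance between carrier3_fin and mark1 below 0.0075 m) or (horizontal distance between carrier3 and spindle2_seat below 0.0035 m and z of carrier3 in the frame of spindle2_seat below 0.003 m and angle between carrier3's own z axis and vertical below 0.1 rad and horizontal distance between carrier3_fin and mark2 below 0.0075 m) or (horizontal distance between carrier3 and spindle3_seat below 0.0035 m and z of carrier3 in the frame of spindle3_seat below 0.003 m and angle between carrier3's own z axis and vertical below 0.1 rad and horizontal distance between carrier3_fin and mark3 below 0.0075 m) or (horizontal distance between carrier3 and spindle4_seat below 0.0035 m and z of carrier3 in the frame of spindle4_seat below 0.003 m and angle between carrier3's own z axis and vertical below 0.1 rad and horizontal distance between carrier3_fin and mark4 below 0.0075 m)) and ((horizontal distance between carrier4 and spindle1_seat below 0.0035 m and z of carrier4 in the frame of spindle1_seat below 0.003 m and angle between carrier4's own z axis and vertical below 0.1 rad and horizontal distance between carrier4_fin and mark1 below 0.0075 m) or (horizontal distance between carrier4 and spindle2_seat below 0.0035 m and z of carrier4 in the frame of spindle2_seat below 0.003 m and angle between carrier4's own z axis and vertical below 0.1 rad and horizontal distance between carrier4_fin and mark2 below 0.0075 m) or (horizontal distance between carrier4 and spindle3_seat below 0.0035 m and z of carrier4 in the frame of spindle3_seat below 0.003 m and angle between carrier4's own z axis and vertical below 0.1 rad and horizontal distance between carrier4_fin and mark3 below 0.0075 m) or (horizontal distance between carrier4 and spindle4_seat below 0.0035 m and z of carrier4 in the frame of spindle4_seat below 0.003 m and angle between carrier4's own z axis and vertical below 0.1 rad and horizontal distance between carrier4_fin and mark4 below 0.0075 m)) and value of joint switch above 0.85 rad and linear speed of each of carrier1, carrier2, carrier3, carrier4 below 0.02 m/s); the robot touches nothing.
It fails at once if the reagent jar is moved more than 30 mm or tipped (distance of reagent_jar from where it was at the start of the episode above 0.03 m or angle between reagent_jar's own z axis and vertical above 0.4 rad).
It fails at once if the jar lid is moved more than 30 mm or tipped (distance of jar_lid from where it was at the start of the episode above 0.03 m or angle between jar_lid's own z axis and vertical above 0.4 rad).
It fails at once if the cylinder glass is moved more than 30 mm or tipped (distance of cylinder_glass from where it was at the start of the episode above 0.03 m or angle between cylinder_glass's own z axis and vertical above 0.4 rad).
It fails at once if the paper box is moved more than 30 mm or tipped (distance of paper_box from where it was at the start of the episode above 0.03 m or angle between paper_box's own z axis and vertical above 0.4 rad).
Of carrier1, carrier2, carrier3, carrier4 only 3 to 4 are there at a start; the rules pass over those that are not, and their reading is None.
At some moment in a run one of carrier1, carrier2, carrier3, carrier4 may be knocked a few centimetres aside while the robot is not near it.
It also fails if it takes over 210 s, if anything falls off the work surface, if the arm or the gripper's body presses on something with over 40 N, if the wrist force passes 120 N, or if a joint passes its speed limit or range.

### The arm

A 6-joint arm with a two-finger parallel gripper is mounted at the origin on the work surface. World frame = base frame: x ahead of the robot, y to its left, z up, the work surface at z = 0. Lengths are in m, angles in rad, forces in N, time in s.
With the tool pointing down it reaches from about 0.3 to 0.85 m from the base axis. Payload 5.4 kg.
Tool frame: the origin (TCP) lies at the very end of the fingers, on their centre line; the grasp point (between the pads) lies 19 mm behind it (r.grasp_offset is the distance from the TCP to the grasp point, in m); z points along the fingers, y is the line along which they close (so a half turn about z gives the same grasp; the last joint's range is limited). The gripper opens to 85 mm and grips with 20 to 120 N. Pads are 22 mm wide; open, the fingers measure 114 mm over their backs; the gripper's body (76 mm by 85 mm) begins 54 mm behind the grasp point. The pads swing forward as they close: fully open they stand 13 mm farther back than shut.
Start: joints at [-0.21, 0.158, 1.597, -0, 1.386, -0.21], TCP at [0.575, -0, 0.201] pointing down, gripper open.
Joint ranges: [-2.91, 2.91], [-0.94, 2.29], [0.18, 2.7], [-1.29, 4.43], [0.17, 2.64], [-3, 3]. Speed limits (rad/s): [2.57, 2.57, 3.14, 3.14, 3.14, 3.14].

### API

Orientations are given as a 3x3 rotation matrix whose columns are the frame's x, y, z axes.
In Python, from plant import r gives the robot as it stands. The module is installed in compiled form; this text tells all that it offers. Calls block until the motion is done:
- r.goto(position, orientation): joint-space move of the TCP to a pose.
- r.movel(position, rate=0.15, ori=None, guard=None): straight line of the TCP; ori=None keeps the orientation; rate is the mean speed in m/s. With guard (N) it stops when the force on the tool has changed by that much, and returns True; else False.
- r.move_j(angles): joint-space move.
- r.open() and r.close(effort=None): open the fingers fully, or close them until they stop; effort is the grip in N (None keeps the last).
- r.wait(seconds).
- r.inverse_kinematics(position, orientation): joint angles nearest the present ones, or None.
- r.read_state(): the state.
- r.read_camera(name): name is "scene" or "side" or "wrist"; returns (picture, depth): 420x560x3 uint8, blue, green, red; 420x560 float32, m along the optical axis (not along the pixel's ray), 0 where there is no reading.
- r.get_calibration(name): a dict with "fov_y" (degrees; the focal length in pixels is half the picture's height over the tangent of half this angle, whatever the lens; pixels are square), "cx", "cy" (the principal point, pixels), "world_to_cam" (4x4, takes a point from world to camera coordinates). Camera axes: x right, y down, z forward; pixel columns grow to the right and rows downward; lengths in m; the calibration is good to about 2 mm. A picture is of the moment at which its call begins: read the wrist's pose just before it. get_calibration takes no time and is no camera call; for the wrist camera it gives the pose at the moment of the call.
A pose or a line that the arm cannot do raises r.PlanningError and nothing moves.
- r.job_done(): hands the job in; it is judged then, once.
The state is a dict: "time_s": time; "joint_positions": joint angles; "joint_velocities": joint speeds; "joint_efforts": joint torques, N m; "position": TCP position; "tcp_rot": TCP orientation; "wrist_force": force on the tool from outside, world axes, zero at the start; "wrist_torque": the same for the moment, N m; "finger_gap": finger opening in m; "gripper_force": force on a finger pad.
Only numpy, scipy, OpenCV 4.12 (cv2) and the standard library are available. Lean on these libraries where they do the work, as an engineer would, in place of code of your own. Each camera call takes 0.05 s, during which the arm holds its last target. There are 200 camera calls.

## Working session

There is one attempt and no reset: what is moved stays moved. The work goes in short steps, each a Python script; the robot and the scene stay as the last script left them, time stands still between calls to the robot, and variables do not carry over. Pictures are saved under pics/ and viewed, at most 16 in all, crops included, and the job is handed in when it is done.

```bash
mkdir -p pics; python3 - <<'E'
from plant import r
import cv2,numpy as np
for n in ("scene","side","wrist"):
    c=r.get_calibration(n); p,d=r.read_camera(n)
    np.savez(f'pics/{n}0.npz',p=p,d=d,**c)
    cv2.imwrite(f'pics/{n}0.png',p); print(n,c['fov_y'],c['cx'],c['cy'],np.round(c['world_to_cam'],3).tolist())
print(r.read_state())
E
```

```text
scene 55.668282460136 275.56053988864056 207.09575631731292 [[-0.729, 0.684, 0.022, 0.35], [0.405, 0.456, -0.792, -0.178], [-0.552, -0.569, -0.61, 1.452], [0.0, 0.0, 0.0, 1.0]]
side 57.4410299635174 273.19813217869796 206.55047645701657 [[0.916, -0.401, -0.006, -0.482], [-0.231, -0.516, -0.825, 0.224], [0.328, 0.757, -0.565, 1.028], [0.0, 0.0, 0.0, 1.0]]
wrist 63.473447338908535 276.95944118825116 206.3134922328517 [[1.0, -0.001, -0.002, -0.574], [0.0, -0.954, 0.301, -0.039], [-0.002, -0.301, -0.954, 0.379], [0.0, 0.0, 0.0, 1.0]]
{'time_s': 0.15, 'joint_positions': array([-2.10100540e-01,  1.58930189e-01,  1.59796417e+00,  1.52417784e-05,
        1.38619802e+00, -2.10137429e-01]), 'joint_velocities': array([-1.24548766e-03, -1.14095059e-03, -3.76374573e-03, -7.73370172e-05,
       -2.21965487e-04, -3.64716412e-04]), 'joint_efforts': array([-2.14565043e-04, -3.96382570e+01, -3.31784391e+01, -3.73612720e-04,
        5.52137004e-03,  3.93964319e-05]), 'position': array([5.74483642e-01, 9.37991222e-05, 2.00317940e-01]), 'tcp_rot': array([[-3.38402350e-05,  9.99998928e-01, -1.46362253e-03],
       [ 9.99999946e-01,  3.43195091e-05,  3.27433627e-04],
       [ 3.27483507e-04, -1.46361137e-03, -9.99998875e-01]]), 'wrist_force': array([-0.07450536,  1.39026351, -0.63771192]), 'wrist_torque': array([ 0.02267324,  0.00585843, -0.02895449]), 'gripper_force': 0.0, 'finger_gap': 0.08534075459863237}
```

View pics/scene0.png

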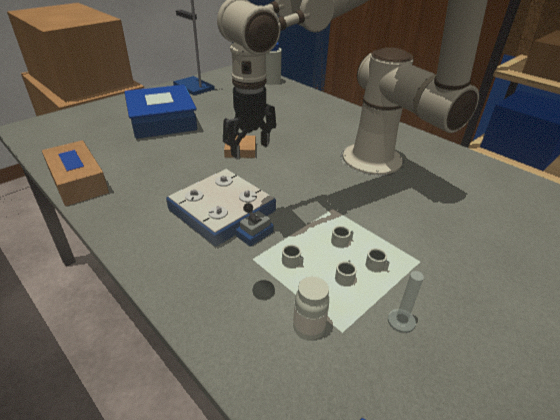

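View pics/wrist0.png

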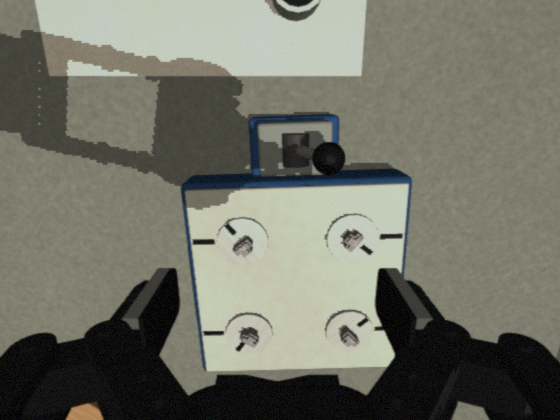

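The wrist view shows the mixer, all four spindles free, with lines and marks visible and the lever ball at (329,157) leaning to +x. The scene view shows 4 carriers on the white sheet at about (291,253), (341,234), (376,259) and (346,271). Next I look at the carriers from above.

```bash
cat > h.py <<'E'
from plant import r
import cv2,numpy as np
def rot(a):  # tool down; yaw a: tool x = (cos a, sin a), start pose is a=pi/2
    c,s=np.cos(a),np.sin(a); return np.array([[c,s,0],[s,-c,0],[0,0,-1.]])
def shot(name,f=None):
    c=r.get_calibration(name); p,d=r.read_camera(name)
    if f: cv2.imwrite(f'pics/{f}.png',p)
    T=np.array(c['world_to_cam']); fl=p.shape[0]/2/np.tan(np.radians(c['fov_y']/2))
    return dict(p=p,d=d,T=T,f=fl,cx=c['cx'],cy=c['cy'])
def ray(s,u,v,z):  # pixel -> world on plane z
    R,t=s['T'][:3,:3],s['T'][:3,3]; C=-R.T@t
    D=np.stack([(np.asarray(u,float)-s['cx'])/s['f'],(np.asarray(v,float)-s['cy'])/s['f'],np.ones_like(np.asarray(u,float))],-1)@R
    return C+D*((z-C[2])/D[...,2])[...,None]
def cloud(s):
    v,u=np.mgrid[:420,:560]; d=s['d'].astype(float)
    P=np.stack([(u-s['cx'])/s['f']*d,(v-s['cy'])/s['f']*d,d],-1)
    W=(P-s['T'][:3,3])@s['T'][:3,:3]; W[d==0]=np.nan; return W
E
python3 - <<'E'
from h import *
s=shot('wrist'); W=cloud(s)
for u,v in [(329,157),(295,150),(300,260),(240,250),(300,40)]: print((u,v),np.round(np.nanmedian(W[v-2:v+3,u-2:u+3].reshape(-1,3),0),4))
ball=W[140:175,312:346].reshape(-1,3); ball=ball[ball[:,2]>0.075]; print('ball',ball.mean(0),ball.max(0),ball.min(0))
r.goto([0.5,0.2,0.3],rot(np.pi/2))
s=shot('wrist','tray1'); np.savez('pics/tray1.npz',**s); W=cloud(s)
m=((W[...,2]>0.03)&(W[...,2]<0.05)).astype(np.uint8)
n,l,st,c=cv2.connectedComponentsWithStats(m)
for i in range(1,n):
    if st[i,4]>150: print(st[i],np.round(np.nanmean(W[l==i],0),4),np.nanmax(W[l==i],0)-np.nanmin(W[l==i],0))
E
```

```text
(329, 157) [0.6129 0.0354 0.1188]
(295, 150) [0.5902 0.0328 0.0644]
(300, 260) [ 0.5976 -0.0818  0.054 ]
(240, 250) [ 0.5382 -0.0616  0.0731]
(300, 40) [ 0.5967  0.1327 -0.    ]
ball [0.61247066 0.03401697 0.11463741] [0.6261014  0.04523202 0.1205848 ] [0.60102603 0.02047583 0.0835576 ]
[419  10  35  64 432] [0.674  0.3321 0.0402] [0.04024553 0.06512546 0.01988734]
[ 206   22   42   54 1538] [0.4402 0.3285 0.0359] [0.04797798 0.0574331  0.01130233]
[ 281   52   47   43 1444] [0.5344 0.3045 0.0358] [0.05468175 0.04668597 0.01068116]
[ 206  134   43   39 1192] [0.4376 0.2104 0.0358] [0.05353096 0.04844188 0.01077167]
[ 328  155   39   45 1138] [0.5907 0.1744 0.0357] [0.04882434 0.05797622 0.01122155]
[314 259  54  33 336] [0.585  0.054  0.0407] [0.07445744 0.04854326 0.01994711]
[ 262  293   97   87 1129] [ 0.5224 -0.0205  0.0446] [0.13818609 0.1534555  0.01998954]
```

View pics/tray1.png

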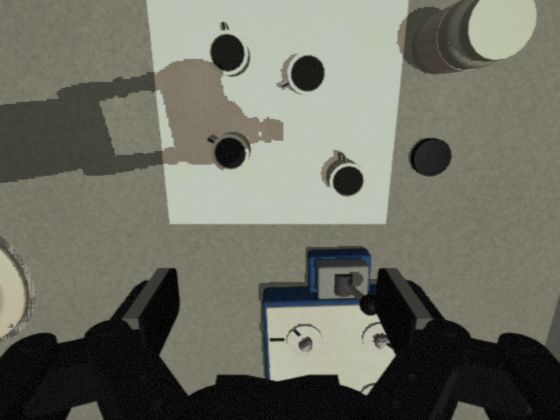

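```bash
python3 - <<'E'
from h import *
r.close(20)
R=rot(np.pi/2)
r.goto([0.665,0.034,0.2],R); r.movel([0.665,0.034,0.097])
g=r.movel([0.562,0.034,0.097],rate=0.05,guard=12); st=r.read_state(); print(g,st['position'],st['wrist_force'])
r.movel([0.64,0.034,0.097]) ; r.movel([0.64,0.034,0.2]); r.open()
r.goto([0.58,-0.07,0.22],R); r.wait(.3)
S=[shot('wrist','mix1' if i==0 else None) for i in range(4)]
s=S[0]; s['d']=np.median([x['d'] for x in S],0); np.savez('pics/mix1.npz',**s)
W=cloud(s)
b=W[(W[...,2]>.1)&(W[...,2]<.14)&(W[...,1]>0)&(W[...,1]<.07)]; print('ball',b.mean(0),len(b))
print(r.read_state()['time_s'], 'noise',np.std(S[0]['d']-S[1]['d']), np.nanstd(S[1]['d'][150:160,270:300]))
big=cv2.resize(s['p'][110:390,160:440],None,fx=2.14,fy=2.14,interpolation=cv2.INTER_CUBIC); cv2.imwrite('pics/mix1b.png',big)
E
```

```text
False [0.56216202 0.03398273 0.09700689] [ 0.33704463 -0.57423362 -0.15233691]
ball [0.61280534 0.03213158 0.1150198 ] 937
9.3333 noise 0.023229396 0.038749397
```

View pics/mix1.png

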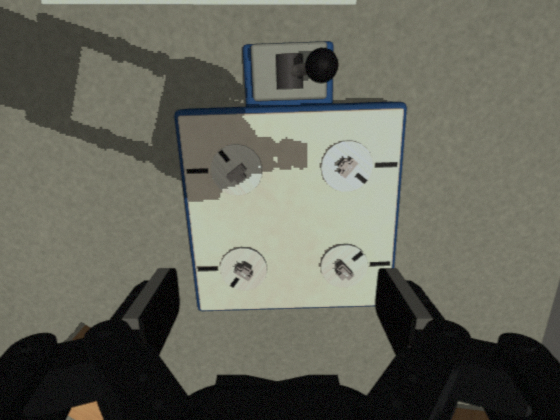

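The lever still leans on (ball at (320,65)), so the push didn't leave it off. I repeat it in steps, logging force.

```bash
python3 - <<'E'
from h import *
r.close(20); print(r.read_state()['finger_gap'])
R=rot(np.pi/2)
r.goto([0.665,0.034,0.2],R); r.movel([0.665,0.034,0.097])
for x in np.arange(0.65,0.561,-0.01):
    g=r.movel([x,0.034,0.097],rate=0.05,guard=15); st=r.read_state(); print(g,np.round(st['position'],4),np.round(st['wrist_force'],2))
    if g: break
    if abs(x-0.62)<.001: shot('side','side_a')
shot('side','side_b')
a=cv2.imread('pics/side_a.png'); b=cv2.imread('pics/side_b.png')
s=shot('side'); P=s['T']@[0.6,0.03,0.1,1]; u,v=int(P[0]/P[2]*s['f']+s['cx']),int(P[1]/P[2]*s['f']+s['cy']); print(u,v)
u=max(u,60);v=max(v,60)
cr=lambda i:cv2.resize(i[v-60:v+60,u-60:u+60],(400,400))
cv2.imwrite('pics/side_ab.png',np.hstack([cr(a),cr(b)]))
E
```

```text
-0.0001480213184822129
False [0.65   0.034  0.0975] [-0.25 -0.11 -0.35]
False [0.6397 0.034  0.097 ] [0.09 0.4  0.68]
False [0.6297 0.034  0.097 ] [ 0.32  0.15 -0.48]
False [0.6197 0.034  0.097 ] [ 0.25  0.1  -0.13]
False [0.6097 0.034  0.097 ] [-0.45 -0.27 -0.63]
False [0.5997 0.034  0.097 ] [-0.42 -0.01  0.68]
False [0.5897 0.034  0.097 ] [ 0.04 -0.01  0.08]
False [0.5797 0.034  0.097 ] [ 0.3  -0.46 -0.94]
False [0.5697 0.034  0.097 ] [-0.52 -0.25 -0.46]
290 202
```

View pics/side_ab.png

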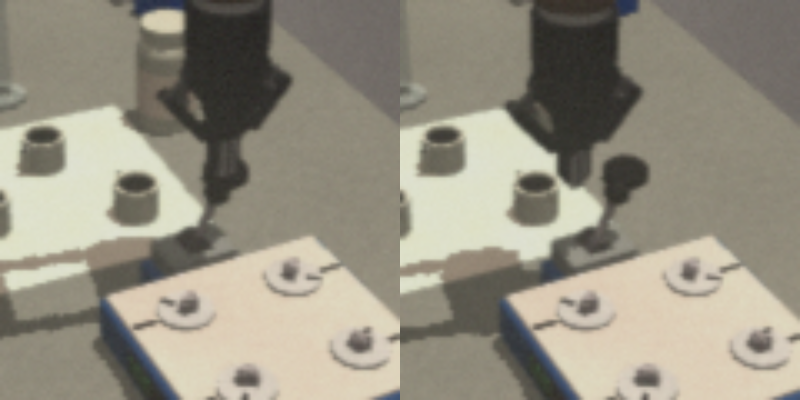

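The fingers pass behind the ball, on the +y side, so its y is off. I triangulate it from the pixels.

```bash
python3 - <<'E'
from h import *
from scipy.optimize import least_squares
m=dict(np.load('pics/mix1.npz')); w0=np.load('pics/wrist0.npz')
w=dict(T=w0['world_to_cam'],f=210/np.tan(np.radians(float(w0['fov_y'])/2)),cx=float(w0['cx']),cy=float(w0['cy']))
s=shot('side')
obs=[(m,320,65),(w,329,157),(s,297.5,193.6)]
def res(X,k=3):
    o=[]
    for c,u,v in obs[:k]:
        P=c['T'][:3,:3]@X+c['T'][:3,3]; o+=[P[0]/P[2]*c['f']+c['cx']-u,P[1]/P[2]*c['f']+c['cy']-v]
    return o
for k in (2,3):
    q=least_squares(lambda X:res(X,k),[.6,.03,.1]); print(q.x,np.round(q.fun,1))
W=cloud(m); print(W[65,320],W[70,290],W[240,296], m['d'][65,320],ray(m,320,65,.11))
t=r.read_state()['position']; P=s['T']@[*t,1]; print('tcp in side',P[0]/P[2]*s['f']+s['cx'],P[1]/P[2]*s['f']+s['cy'])
# depth of mixer deck
q=W[200:280,260:330].reshape(-1,3); print(np.median(q,0))
E
```

```text
[0.61415594 0.03298394 0.10423197] [ 1.  -0.1 -1.   0.1]
[0.6129834  0.03327501 0.11558602] [ 1.3 -1.9 -0.4  2.1 -3.3  3.1]
[0.61165311 0.03162973 0.11895039] [0.59123697 0.03217344 0.06588255] [ 0.6002231  -0.13727942  0.05362035] 0.25244254 [0.61269585 0.03242162 0.11      ]
tcp in side 281.4948311842984 204.70763545761577
[ 0.59860128 -0.13658707  0.05376672]
```

```bash
python3 - <<'E'
from h import *
s=shot('wrist','now'); st=r.read_state(); P=s['T']@[*st['position'],1]; print('tcp px',P[:2]/P[2]*s['f']+[s['cx'],s['cy']],st['position'])
W=cloud(s); k=(W[...,2]>.085)&(W[...,2]<.16)
a=shot('side','side_c'); 
cv2.imwrite('pics/now2.png',np.hstack([s['p'][:,100:460],cv2.resize(a['p'][120:300,200:380],(420,420))]))
E
```

```text
tcp px [277.72204001 245.08740121] [0.57017045 0.03398083 0.09706168]
```

View pics/now2.png

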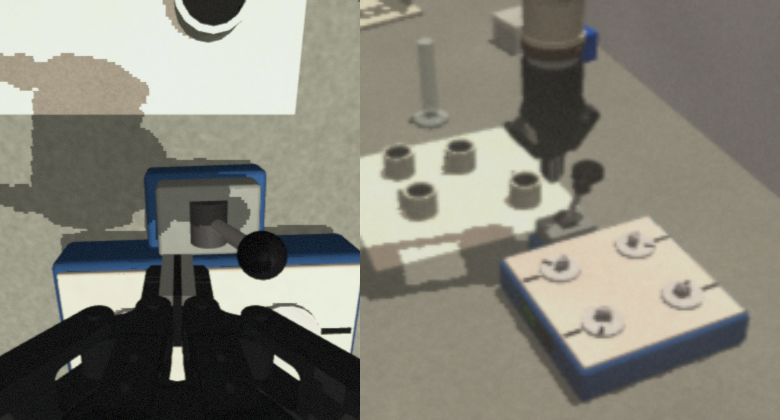

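The fingertips show about 10 px nearer than predicted, meaning they end higher than the TCP. They likely passed over the stick, so I push lower.

```bash
python3 - <<'E'
from h import *
R=rot(np.pi/2)
r.movel([0.57,0.034,0.2]); r.goto([0.66,0.034,0.2],R); print(r.movel([0.66,0.034,0.08],guard=12))
for x in np.arange(0.65,0.559,-0.01):
    g=r.movel([x,0.034,0.08],rate=0.05,guard=12); st=r.read_state(); print(g,np.round(st['position'],4),np.round(st['wrist_force'],2))
    if g: break
s=shot('wrist','lev'); cv2.imwrite('pics/lev.png',s['p'][100:350,150:450])
E
```

```text
False
False [0.6501 0.034  0.0806] [-0.18 -0.43  0.45]
False [0.6397 0.034  0.08  ] [ 0.23 -0.18  0.38]
False [0.6309 0.0338 0.0813] [ 0.87 -0.45  4.09]
False [0.6236 0.0335 0.0837] [ 3.19 -0.28 12.19]
False [0.6143 0.0333 0.0849] [ 3.98 -0.81 16.35]
False [0.6027 0.0334 0.0838] [ 1.25 -1.07 15.91]
False [0.5897 0.0341 0.08  ] [-0.76  0.47  3.12]
False [0.5801 0.034  0.0797] [ 4.28 -0.52 -0.58]
True [0.5792 0.0336 0.0819] [ 2.59 -0.4   3.25]
```

View pics/lev.png

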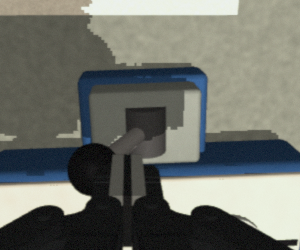

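The lever now leans to −x, with the ball left of the fingers. I push once more to the stop, retreat, and measure the ball and the mixer.

```bash
python3 - <<'E'
from h import *
R=rot(np.pi/2)
g=r.movel([0.565,0.034,0.08],rate=0.03,guard=20); st=r.read_state(); print(g,st['position'],st['wrist_force'])
r.movel([0.60,0.034,0.085]); r.movel([0.60,0.034,0.22]); r.open()
r.goto([0.58,-0.07,0.22],R); r.wait(.3)
S=[shot('wrist','mix2' if i==0 else None) for i in range(4)]
s=S[0]; s['d']=np.median([x['d'] for x in S],0); np.savez('pics/mix2.npz',**s)
W=cloud(s)
b=W[(W[...,2]>.09)&(W[...,2]<.14)&(W[...,1]>0)&(W[...,1]<.07)]; print('ball',b.mean(0),len(b))
print(r.read_state()['time_s'])
big=cv2.resize(s['p'][20:330,150:450],None,fx=1.9,fy=1.9,interpolation=cv2.INTER_CUBIC); cv2.imwrite('pics/mix2b.png',big)
E
```

```text
False [0.57348838 0.03296154 0.08552196] [15.35547189  0.21676076 10.68423532]
ball [0.56233736 0.0303272  0.11236659] 915
24.2167
```

View pics/mix2b.png

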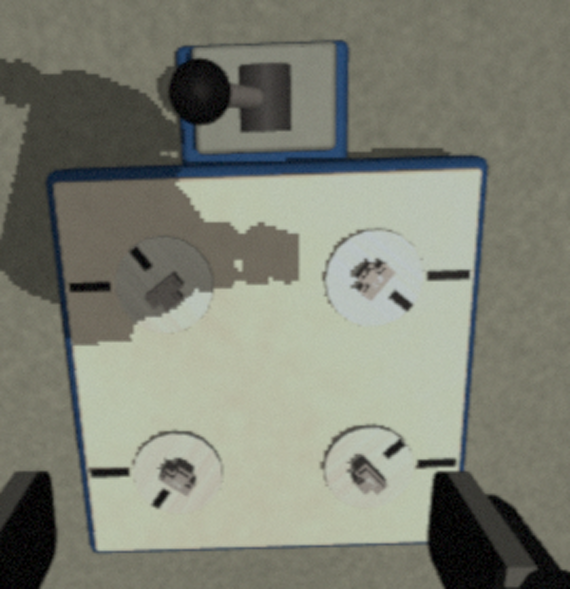

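The lever is off (ball at crop (200,90)). Next I rectify the deck plane and locate the flanges, lines and marks.

```bash
cat > rect.py <<'E'
from h import *
def rect(s,z,x0,x1,y0,y1,k=4000):  # ortho picture: col=x, row=-y
    xs=np.arange(x0,x1,1/k); ys=np.arange(y1,y0,-1/k); X,Y=np.meshgrid(xs,ys)
    P=np.stack([X,Y,np.full_like(X,z)],-1)@s['T'][:3,:3].T+s['T'][:3,3]
    U=(P[...,0]/P[...,2]*s['f']+s['cx']).astype(np.float32); V=(P[...,1]/P[...,2]*s['f']+s['cy']).astype(np.float32)
    return cv2.remap(s['p'],U,V,cv2.INTER_CUBIC)
E
python3 - <<'E'
from rect import *
s=dict(np.load('pics/mix2.npz')); W=cloud(s)
b=(.465,.715,-.215,.045)
I=rect(s,.055,*b,k=2000); cv2.imwrite('pics/rect55.png',I)
J=rect(s,.060,*b,k=2000); 
toXY=lambda c,r_:(b[0]+c/2000,b[3]-r_/2000)
# deck edges: transition to blue, fit lines on the z=55 picture
g=I.astype(int); blue=((g[...,0]-g[...,2])>25).astype(np.uint8)
white=((I.min(2)>60)&(blue==0)).astype(np.uint8)
white=cv2.morphologyEx(white,cv2.MORPH_CLOSE,np.ones((25,25)))
def line(pts): 
    vx,vy,x0,y0=cv2.fitLine(np.array(pts,np.float32),cv2.DIST_HUBER,0,.01,.01).ravel(); return vx,vy,x0,y0
L,Rr,T,B=[],[],[],[]
cy,cx=260,270
for y in range(110,330,4):
    x=cx
    while x>0 and not blue[y,x]: x-=1
    if x>0: L.append((x+.5,y))
    x=cx
    while x<499 and not blue[y,x]: x+=1
    if x<499: Rr.append((x-.5,y))
for x in range(120,400,4):
    y=cy
    while y>0 and not blue[y,x]: y-=1
    if y>0: T.append((x,y+.5))
    y=cy
    while y<519 and not blue[y,x]: y+=1
    if y<519: B.append((x,y-.5))
for n,p in zip('LRTB',(L,Rr,T,B)):
    if len(p)>5:
        vx,vy,x0,y0=line(p); print(n,len(p),'dir deg',round(float(np.degrees(np.arctan2(-vy,vx))),2),'pt',np.round(toXY(x0,y0),4))
    else: print(n,len(p))
g=cv2.cvtColor(J,cv2.COLOR_BGR2GRAY)
for (px,py) in [(164,284),(177,475),(374,277),(371,470)]:
    c=ray(s,150+px/1.9,20+py/1.9,.06); print('rough',np.round(c,4))
cv2.imwrite('pics/rect60.png',J)
E
```

```text
L 55 dir deg -87.71 pt [ 0.4851 -0.064 ]
R 55 dir deg -87.99 pt [ 0.7025 -0.064 ]
T 70 dir deg 1.83 pt [ 0.5941 -0.0035]
B 0
rough [ 0.5394 -0.059   0.06  ]
rough [ 0.543  -0.1701  0.06  ]
rough [ 0.6487 -0.0552  0.06  ]
rough [ 0.654  -0.1667  0.06  ]
```

View pics/rect60.png

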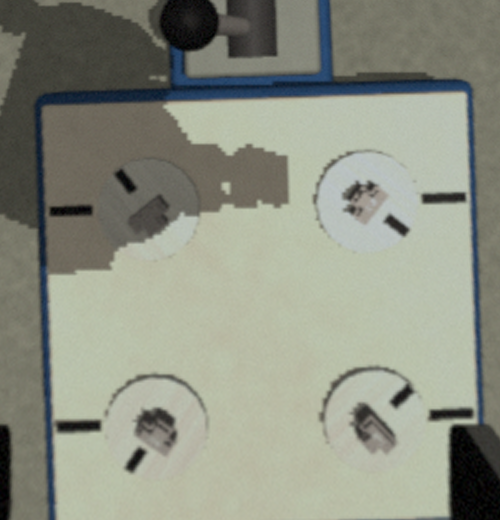

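Mixer pose fit: centre about (0.596, −0.1125), yaw about 2°. I refine the line angles numerically and take a close view of the carriers.

```bash
cat > det.py <<'E'
from rect import *
from scipy.optimize import least_squares
MC=np.array([.596,-.1125]); MY=np.radians(1.95)
def seats(C=MC,y=MY):
    c,s=np.cos(y),np.sin(y); return [C+np.array([[c,-s],[s,c]])@p for p in np.array([[-55,55],[-55,-55],[55,55],[55,-55]])/1e3]
def dirdark(s,c,z,r0,r1,thr=.55):
    """direction (rad) of a black radial line around c on plane z, between radii r0..r1"""
    I=cv2.cvtColor(rect(s,z,c[0]-.045,c[0]+.045,c[1]-.045,c[1]+.045),cv2.COLOR_BGR2GRAY).astype(float)
    n=I.shape[0]; yy,xx=np.mgrid[:n,:I.shape[1]]; X=-.045+xx/4000; Y=.045-yy/4000; R=np.hypot(X,Y); A=np.arctan2(Y,X)
    ring=(R>r0)&(R<r1); h=np.array([np.median(I[ring&(np.abs(np.angle(np.exp(1j*(A-a))))<.06)]) for a in np.radians(np.arange(0,360,2))])
    a0=np.radians(2*np.argmin(h)); k=ring&(np.abs(np.angle(np.exp(1j*(A-a0))))<.3)
    w=np.clip(np.median(I[k])*.7-I[k],0,None); return np.arctan2((w*Y[k]).sum(),(w*X[k]).sum())
def carriers(s,xr=(.36,.64),yr=(.12,.38)):
    W=cloud(s); z=W[...,2]; k=(z>.029)&(z<.046)&(W[...,0]>xr[0])&(W[...,0]<xr[1])&(W[...,1]>yr[0])&(W[...,1]<yr[1])
    n,l,st,c=cv2.connectedComponentsWithStats(k.astype(np.uint8)); out=[]
    for i in range(1,n):
        if st[i,4]<250: continue
        P=W[l==i]; zt=np.percentile(P[:,2],90); Q=P[P[:,2]>zt-.0025][:,:2]
        q=least_squares(lambda v:np.hypot(*(Q-v[:2]).T)-v[2],[*Q.mean(0),.021],loss='soft_l1',f_scale=.001).x
        d=P[:,:2]-q[:2]; R=np.hypot(*d.T); F=d[(R>.0265)&(R<.036)]
        f=np.arctan2(*F.mean(0)[::-1]) if len(F)>5 else np.nan
        out.append(dict(c=q[:2],r=q[2],fin=f,n=len(F),zt=zt))
    return out
E
python3 - <<'E'
from det import *
s=dict(np.load('pics/mix2.npz'))
for i,c in enumerate(seats()):
    print(i+1,np.round(c,4),'flat',round(np.degrees(dirdark(s,c,.06,.0135,.024)),1),'mark',round(np.degrees(dirdark(s,c,.055,.029,.042)),1))
r.goto([.5,.27,.23],rot(np.pi/2)); r.wait(.2)
s=shot('wrist','tray2'); np.savez('pics/tray2.npz',**s)
for c in carriers(s):
    print(np.round(c['c'],4),round(c['r'],4),'fin',round(np.degrees(c['fin']),1),c['n'],round(c['zt'],4), 'line', round(np.degrees(dirdark(s,c['c'],.035,.0265,.034)),1))
print(r.read_state()['time_s'])
x0,x1,y0,y1=.38,.66,.12,.37
cv2.imwrite('pics/tray2r.png',rect(s,.04,x0,x1,y0,y1,k=2000))
E
```

```text
1 [ 0.5392 -0.0594] flat 129.5 mark -177.4
2 [ 0.5429 -0.1693] flat -124.0 mark -178.4
3 [ 0.6491 -0.0557] flat -39.7 mark 1.4
4 [ 0.6528 -0.1656] flat 44.6 mark -1.3
[0.4407 0.3272] 0.0221 fin 97.2 50 0.0395 line 96.0
[0.5348 0.3045] 0.0221 fin -155.3 41 0.0395 line -155.9
[0.4387 0.2101] 0.0222 fin 145.9 41 0.0393 line 141.2
[0.5906 0.1737] 0.0222 fin 102.5 39 0.0392 line 101.4
25.7833
```

View pics/tray2r.png

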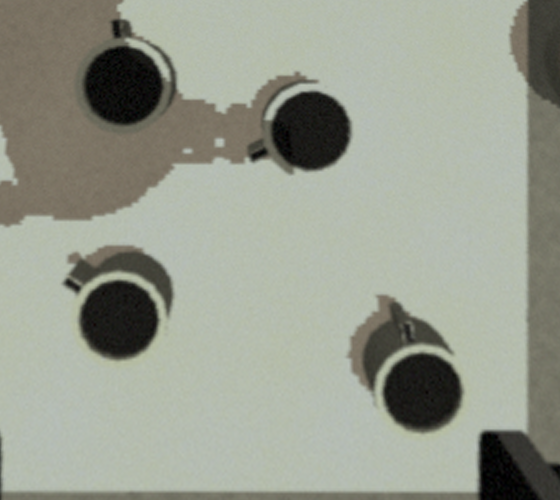

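Four carriers show: A (125,85), B (312,130), C (119,319) and D (423,391) in the rectified crop. I double-squeeze C to calibrate the camera, and refine the mixer lines offline.

```bash
cat >> det.py <<'E'
def hole(s,c):
    """colour-based centre of the dark cup mouth at z=.04 near c"""
    h=.032; I=cv2.cvtColor(rect(s,.04,c[0]-h,c[0]+h,c[1]-h,c[1]+h),cv2.COLOR_BGR2GRAY)
    k=(I<50).astype(np.uint8); k=cv2.morphologyEx(k,cv2.MORPH_OPEN,np.ones((31,31)))
    n,l,st,cc=cv2.connectedComponentsWithStats(k); 
    if n<2: return None
    i=1+np.argmax(st[1:,4]); return np.array([c[0]-h+cc[i][0]/4000,c[1]+h-cc[i][1]/4000]),np.sqrt(st[i,4]/np.pi)/4000
E
python3 - <<'E'
from det import *
s=dict(np.load('pics/mix2.npz'))
for i,c in enumerate(seats()):
    for z,r0,r1 in ((.06,.012,.025),(.055,.0285,.043)):
        a0=dirdark(s,c,z,r0,r1)
        I=cv2.cvtColor(rect(s,z,c[0]-.045,c[0]+.045,c[1]-.045,c[1]+.045),cv2.COLOR_BGR2GRAY).astype(float)
        yy,xx=np.mgrid[:I.shape[0],:I.shape[1]]; X=-.045+xx/4000; Y=.045-yy/4000; u=np.array([np.cos(a0),np.sin(a0)])
        al=X*u[0]+Y*u[1]; ac=-X*u[1]+Y*u[0]; k=(al>r0)&(al<r1)&(np.abs(ac)<.004)
        w=np.clip(.6*np.percentile(I[k],80)-I[k],0,None); p=np.polyfit(al[k],ac[k],1,w=np.sqrt(w+1e-9))
        print(i+1,z,'dir',round(np.degrees(a0),1),'line slope dir',round(np.degrees(a0+np.arctan(p[0])),1),'offset mm',round(p[1]*1e3,2),'extent',np.round(np.percentile(al[k][w>0],[3,97]),4))
s=dict(np.load('pics/tray2.npz')); c0=carriers(s)[2]; ph=c0['fin']; h0=hole(s,c0['c']); print('hole',h0)
best=None
c=c0['c']; R1=rot(ph-np.pi/4); R2=rot(ph-3*np.pi/4)
for R in (R1,R2,rot(ph+np.pi/4),rot(ph+3*np.pi/4)): print(r.inverse_kinematics([*c,.1],R))
E
```

```text
1 0.06 dir 129.5 line slope dir 128.1 offset mm 0.45 extent [0.0125 0.0239]
1 0.055 dir -177.4 line slope dir -177.9 offset mm 0.24 extent [0.03   0.0426]
2 0.06 dir -123.9 line slope dir -124.3 offset mm 0.11 extent [0.0128 0.0242]
2 0.055 dir -178.4 line slope dir -178.2 offset mm -0.15 extent [0.0296 0.0426]
3 0.06 dir -39.7 line slope dir -37.7 offset mm -0.63 extent [0.0126 0.0241]
3 0.055 dir 1.4 line slope dir 1.9 offset mm -0.32 extent [0.029  0.0425]
4 0.06 dir 44.6 line slope dir 43.9 offset mm 0.23 extent [0.0125 0.0239]
4 0.055 dir -2.2 line slope dir -4.7 offset mm 3.48 extent [0.0289 0.0427]
hole (array([0.43944595, 0.21079945]), np.float64(0.018370848015983477))
[ 1.97535284e-01  3.33480880e-02  1.94139528e+00 -4.44089210e-16
  1.16684929e+00  8.10061222e-03]
[ 1.97535284e-01  3.33480880e-02  1.94139528e+00 -4.44089210e-16
  1.16684929e+00  1.57889694e+00]
[ 1.97535284e-01  3.33480880e-02  1.94139528e+00 -4.44089210e-16
  1.16684929e+00 -1.56269571e+00]
None
```

```bash
cat > act.py <<'E'
from det import *
D=np.pi/180
def squeeze(c,a,z=.008,eff=30,top=.075):
    p=r.read_state()['position']
    r.goto([c[0],c[1],top],rot(a))
    if r.movel([c[0],c[1],z],rate=.1,guard=8): print('contact on descent',r.read_state()['position'])
    r.close(eff); st=r.read_state(); print('gap',round(st['finger_gap'],4),'gf',st['gripper_force'],'pos',np.round(st['position'],4))
E
python3 - <<'E'
from act import *
s=dict(np.load('pics/tray2.npz')); c0=carriers(s)[2]; ph=142*D; c=hole(s,c0['c'])[0]
squeeze(c,ph+45*D); r.open(); p=r.read_state()['position']; r.movel([*p[:2],.075],rate=.25)
squeeze(c,ph-45*D); r.open(); p=r.read_state()['position']; r.movel([*p[:2],.15],rate=.25)
print('true',p)
r.goto([.5,.27,.23],rot(np.pi/2)); r.wait(.2); s=shot('wrist','tray3'); np.savez('pics/tray3.npz',**s)
for c in carriers(s): print(np.round(c['c'],4),round(c['r'],4),'fin',round(np.degrees(c['fin']),1),'line', round(np.degrees(dirdark(s,c['c'],.035,.0265,.034)),1),'hole',hole(s,c['c']))
print(r.read_state()['time_s'])
E
```

```text
gap -0.0003 gf 3.7687440816080198 pos [0.4416 0.2112 0.0098]
gap 0.0004 gf 5.1877048209098575 pos [0.4409 0.2112 0.0098]
true [0.43930669 0.21077005 0.00787461]
[0.4407 0.3272] 0.0222 fin 96.9 line 96.4 hole (array([0.44132553, 0.32731716]), np.float64(0.019142475338921102))
[0.5349 0.3045] 0.0221 fin -155.2 line -156.0 hole (array([0.53500195, 0.30489755]), np.float64(0.01882282650641092))
[0.4395 0.2102] 0.0221 fin 145.7 line 140.9 hole (array([0.44031637, 0.21094824]), np.float64(0.018414654507352822))
[0.5906 0.1737] 0.0222 fin 102.4 line 101.7 hole (array([0.59084204, 0.17469812]), np.float64(0.018256786123800703))
35.4083
```

The gap is 0: the fingers closed above the cup, so the real fingertips sit well above the stated TCP. I touch the bench with closed fingers to measure the offset.

```bash
python3 - <<'E'
from act import *
r.close(20)
r.goto([.515,.225,.10],rot(np.pi/2))
print(r.movel([.515,.225,.03],rate=.15,guard=6))
z=.03
while z>-.05:
    g=r.movel([.515,.225,z],rate=.05,guard=5); st=r.read_state()
    if g or st['wrist_force'][2]>4: break
    z-=.005
print(g,st['position'],st['wrist_force'],st['finger_gap'])
s=shot('wrist'); 
a=shot('side','touch')
P=a['T']@[*st['position'],1]; print(P[:2]/P[2]*a['f']+[a['cx'],a['cy']])
u,v=(P[:2]/P[2]*a['f']+[a['cx'],a['cy']]).astype(int)
cv2.imwrite('pics/touch2.png',np.hstack([cv2.resize(a['p'][v-70:v+50,u-60:u+60],(400,400)),s['p'][10:410,80:480]]))
r.movel([.515,.225,.1])
E
```

```text
False
False [ 0.51522649  0.22500442 -0.03034565] [-17.03485841  -6.3363179   40.28094789] -4.92501941639056e-06
[245.36530884 210.29059449]
```

View pics/touch2.png

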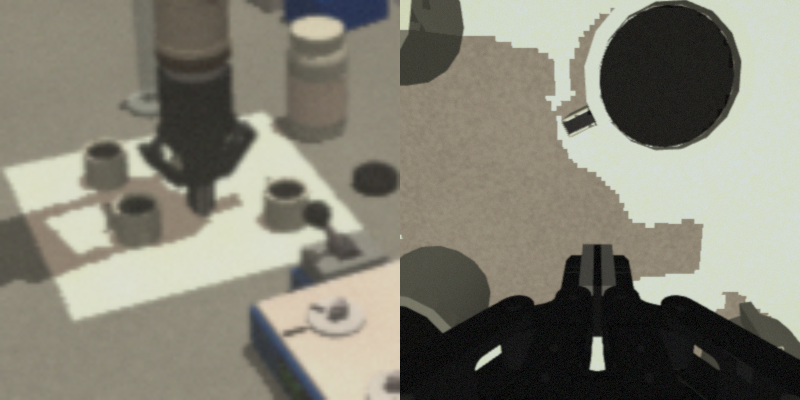

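The bench was met at TCP z ≈ −0.027, so the fingertips end about 27 mm short of the stated TCP (a calibration discrepancy). I apply that and repeat the squeeze.

```bash
sed -i 's/z=.008,eff=30,top=.075/z=-.021,eff=30,top=.05/' act.py; python3 - <<'E'
from act import *
r.open()
s=dict(np.load('pics/tray3.npz')); ph=142*D; c=np.array([.4403,.2109])
squeeze(c,ph+45*D); r.open(); p=r.read_state()['position']; r.movel([*p[:2],.05],rate=.25)
squeeze(c,ph-45*D); r.open(); p=r.read_state()['position']; r.movel([*p[:2],.15],rate=.25)
print('true',p)
r.goto([.5,.27,.23],rot(np.pi/2)); r.wait(.2); s=shot('wrist','tray4'); np.savez('pics/tray4.npz',**s)
for c in carriers(s): print(np.round(c['c'],4),round(c['r'],4),'fin',round(np.degrees(c['fin']),1),'line', round(np.degrees(dirdark(s,c['c'],.035,.0265,.034)),1),'hole',hole(s,c['c']))
print(r.read_state()['time_s'])
E
```

```text
gap 0.0471 gf 30.495863556861877 pos [ 0.4408  0.211  -0.0203]
gap 0.0469 gf 30.59546649456024 pos [ 0.4408  0.211  -0.0203]
true [ 0.44018558  0.2108832  -0.02112797]
[0.4407 0.3271] 0.0222 fin 97.5 line 96.5 hole (array([0.44137117, 0.32736714]), np.float64(0.019101379715564266))
[0.5348 0.3045] 0.0221 fin -155.0 line -155.9 hole (array([0.53499676, 0.30498046]), np.float64(0.01881119670826242))
[0.5901 0.2199] 0.0222 fin 107.6 line 0.0 hole (array([0.59042456, 0.22057978]), np.float64(0.018461051331476422))
[0.4399 0.2108] 0.0222 fin 145.6 line 141.4 hole (array([0.44061687, 0.2115998 ]), np.float64(0.018414654507352822))
51.3167
```

C is now gripped well (gap 47 mm), and vision agrees with it within 0.7 mm. D has been knocked to (0.590,0.220). Now I place C on spindle 1.

```bash
cat >> act.py <<'E'
TH=[129*D,-124*D,-39*D,44*D]; MU=[182*D,182*D,2*D,2*D]
ZG=-.021; ZS=.060+ZG
def pick(c,ph,dl):
    squeeze(c,ph+dl); p=r.read_state()['position']; r.movel([*p[:2],.125],rate=.3)
def place(i,dl,z0=.066):
    S=seats()[i]; 
    r.goto([*S,z0+.02],rot(TH[i]+dl)); f0=r.read_state()['wrist_force']
    g=r.movel([*S,ZS-.001],rate=.04,guard=12); st=r.read_state()
    print('t',round(st['time_s'],1),'guard',g,'pos',np.round(st['position'],4),'dF',np.round(st['wrist_force']-f0,1),'gap',round(st['finger_gap'],4)); return st['position'][2]<ZS+.004
def turn(i,dl):
    S=seats()[i]; p=r.read_state()['position']
    r.movel(p,rate=.05,ori=rot(MU[i]+dl)) if False else r.goto(p,rot(MU[i]+dl))
    st=r.read_state(); print('turned',round(st['time_s'],1),np.round(st['position'],4),np.round(st['wrist_force'],1),np.round(st['wrist_torque'],2))
E
python3 - <<'E'
from act import *
pick(np.array([.4405,.2109]),142.5*D,-45*D)
place(0,-45*D)
E
```

```text
gap 0.0471 gf 30.565244257450104 pos [ 0.4409  0.211  -0.0203]
t 56.3 guard True pos [ 0.5388 -0.0593  0.0397] dF [-1.  -0.   6.3] gap 0.0474
```

It dropped to z=0.0397, which is fully home. Now turn, release and check.

```bash
cat >> act.py <<'E'
def release():
    r.open(); p=r.read_state()['position']; r.movel([*p[:2],.14],rate=.3)
VIEW=[.5,.27,.23]
def look():
    r.goto(VIEW,rot(np.pi/2)); r.wait(.15); s=shot('wrist'); out=[]
    for c in carriers(s,xr=(.36,.68),yr=(.10,.42)):
        l=dirdark(s,c['c'],.035,.0265,.034); h=hole(s,c['c']); m=c['c'] if h is None else (c['c']+h[0])/2
        d=np.angle(np.exp(1j*(l-c['fin']))); f=c['fin']+(d/2 if abs(d)<.15 else 0)
        print(np.round(m,4),'fin',round(np.degrees(f),1),'d',round(np.degrees(d),1)); out.append((m,f))
    return s,out
E
python3 - <<'E'
from act import *
turn(0,-45*D); release()
s,o=look(); cv2.imwrite('pics/c1.png',s['p']); np.savez('pics/c1.npz',**s)
cv2.imwrite('pics/c1.png',cv2.resize(s['p'][210:420,180:440],None,fx=2.3,fy=2.3))
print(r.read_state()['time_s'])
E
```

```text
turned 57.1 [ 0.5387 -0.0594  0.0397] [-2.3 -0.6  1.2] [-0.07  0.37  0.02]
[0.7019 0.3403] fin 178.0 d -178.0
[0.441  0.3272] fin 96.9 d -1.1
[0.5349 0.3047] fin -155.2 d -0.7
[0.5903 0.2203] fin 107.4 d -107.4
59.5917
```

View pics/c1.png

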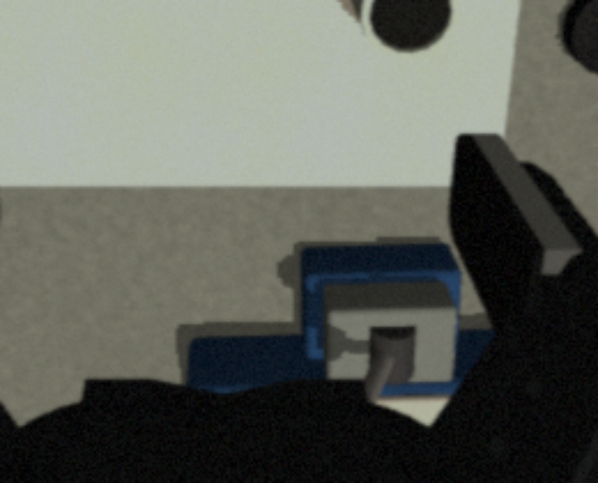

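The mixer is hidden from here. Next: carrier A to spindle 2, then a mixer view.

```bash
cat > one.py <<'E'
import sys
from act import *
def do(c,ph,i,dl):
    pick(np.array(c),ph*D,dl*D)
    if place(i,dl*D): turn(i,dl*D); release(); return True
    return False
def mixview(f):
    r.goto([.58,-.06,.22],rot(np.pi/2)); r.wait(.15); s=shot('wrist'); np.savez(f'pics/{f}.npz',**s)
    cv2.imwrite(f'pics/{f}.png',cv2.resize(s['p'][20:340,150:450],None,fx=1.8,fy=1.8,interpolation=cv2.INTER_CUBIC))
    W=cloud(s)
    for j,S in enumerate(seats()):
        z=W[...,2]; k=(z>.088)&(z<.107)&(np.hypot(W[...,0]-S[0],W[...,1]-S[1])<.042)
        if k.sum()<200: continue
        P=W[k]; zt=np.percentile(P[:,2],90); Q=P[P[:,2]>zt-.0025][:,:2]
        q=least_squares(lambda v:np.hypot(*(Q-v[:2]).T)-v[2],[*Q.mean(0),.021],loss='soft_l1',f_scale=.001).x
        d=P[:,:2]-q[:2]; F=d[np.hypot(*d.T)>.0265]
        print('seat',j+1,'off mm',np.round((q[:2]-S)*1e3,1),'ztop',round(zt,4),'fin err deg',round(np.degrees(np.angle(np.exp(1j*(np.arctan2(*F.mean(0)[::-1])-MU[j])))),1),len(F))
E
python3 - <<'E'
from one import *
if do([.441,.3272],96.9,1,-45): mixview('m3'); print(r.read_state()['time_s'])
E
```

```text
gap 0.0472 gf 30.707289576530457 pos [ 0.4415  0.3275 -0.0202]
t 66.2 guard True pos [ 0.5426 -0.1692  0.0397] dF [-0.9  0.8  6.3] gap 0.047
turned 67.2 [ 0.5425 -0.1694  0.0398] [-1.1 -1.   0.1] [-0.12  0.19  0.06]
seat 1 off mm [-1.3 -0.3] ztop 0.0993 fin err deg 3.0 62
seat 2 off mm [-1.5  0.2] ztop 0.0991 fin err deg 0.2 61
69.2667
```

Spindles 1 and 2 are good: within 1.5 mm, fins within 3°, rim at 99 mm. Next B to spindle 3, then D to spindle 4.

```bash
python3 - <<'E'
from one import *
s,o=look()
m,f=min(o,key=lambda q:np.hypot(*(q[0]-[.535,.3047])))
if np.hypot(*(m-[.535,.3047]))<.01 and do(m,np.degrees(f),2,135):
    s,o=look(); np.savez('pics/d.npz',**s)
    c=[.590,.2203]; cv2.imwrite('pics/d.png',cv2.resize(rect(s,.035,c[0]-.05,c[0]+.05,c[1]-.05,c[1]+.05),None,fx=1.25,fy=1.25))
print(r.read_state()['time_s'])
E
```

```text
[0.7018 0.3403] fin 178.7 d -178.7
[0.5349 0.3047] fin -155.6 d -0.3
[0.5903 0.2202] fin 107.5 d -107.5
gap 0.047 gf 30.8715158700943 pos [ 0.5355  0.3049 -0.0202]
t 77.7 guard True pos [ 0.6487 -0.0556  0.0398] dF [-0.2  1.7  6. ] gap 0.0476
turned 78.5 [ 0.6499 -0.0561  0.0401] [ 4.8 -1.5 -2.7] [-0.25 -0.85 -0.1 ]
[0.7017 0.3404] fin 179.1 d -179.1
[0.5903 0.2202] fin 106.8 d -1.6
80.9833
```

View pics/d.png

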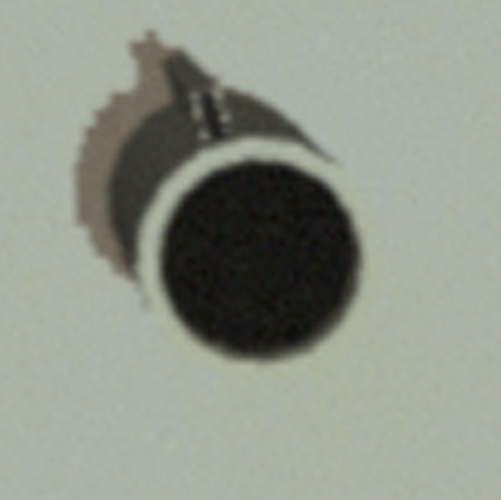

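D is upright with its fin at about 107° (line at (212,110), cup centre near (255,255)). Placing it on spindle 4.

```bash
python3 - <<'E'
from one import *
if do([.5903,.2202],106.8,3,45): mixview('m4')
print(r.read_state()['time_s'])
E
```

```text
gap 0.0473 gf 31.00961744785309 pos [ 0.5909  0.2203 -0.0202]
t 86.6 guard True pos [ 0.6525 -0.1655  0.0398] dF [-0.2  0.7  5.3] gap 0.0472
turned 87.3 [ 0.6537 -0.165   0.04  ] [ 5.3  1.9 -1.3] [ 0.35 -0.81  0.03]
seat 1 off mm [-1.3 -0.3] ztop 0.0994 fin err deg 3.0 63
seat 2 off mm [-1.4  0.2] ztop 0.0992 fin err deg -0.0 58
seat 3 off mm [-0.  -0.6] ztop 0.0993 fin err deg 1.4 61
seat 4 off mm [-0.6  0.2] ztop 0.0992 fin err deg nan 0
89.1one.py:17: RuntimeWarning: Mean of empty slice.
  print('seat',j+1,'off mm',np.round((q[:2]-S)*1e3,1),'ztop',round(zt,4),'fin err deg',round(np.degrees(np.angle(np.exp(1j*(np.arctan2(*F.mean(0)[::-1])-MU[j])))),1),len(F))
  ret = um.true_divide(
```

View pics/m4.png

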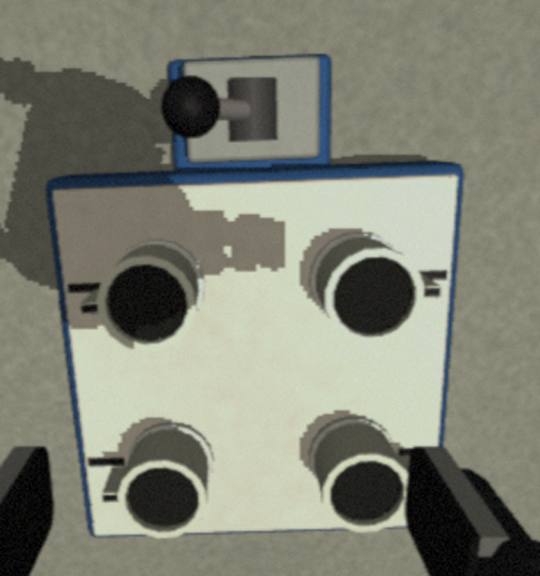

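All four are home; only spindle 4's fin is hidden behind a finger. I check it from another pose, then switch on.

```bash
python3 - <<'E'
from one import *
r.goto([.64,-.16,.22],rot(np.pi/2)); r.wait(.15); s=shot('wrist'); W=cloud(s); S=seats()[3]; z=W[...,2]
P=W[(z>.088)&(z<.107)&(np.hypot(W[...,0]-S[0],W[...,1]-S[1])<.042)]; Q=P[P[:,2]>np.percentile(P[:,2],90)-.0025][:,:2]
q=least_squares(lambda v:np.hypot(*(Q-v[:2]).T)-v[2],[*Q.mean(0),.021],loss='soft_l1',f_scale=.001).x
d=P[:,:2]-q[:2]; F=d[np.hypot(*d.T)>.0265]; e=np.degrees(np.arctan2(*F.mean(0)[::-1])) if len(F) else np.nan
print('S4 fin deg',e,len(F))
if abs(e-2)<7:
    r.close(20); R=rot(np.pi/2)
    r.goto([.505,.032,.2],R); r.movel([.505,.032,.066],rate=.15)
    g=r.movel([.62,.032,.066],rate=.04,guard=20); st=r.read_state(); print(g,st['position'],st['wrist_force'])
    r.movel([st['position'][0]-.025,.032,.066]); p=r.read_state()['position']; r.movel([*p[:2],.22])
    r.open(); mixview('m5')
    W=cloud(dict(np.load('pics/m5.npz'))); b=W[(W[...,2]>.09)&(W[...,2]<.14)&(W[...,1]>0)&(W[...,1]<.07)]; print('ball',b.mean(0),len(b))
print(r.read_state()['time_s'])
E
```

```text
S4 fin deg 3.9092681539233296 67
True [0.59370235 0.03207898 0.06489176] [-4.47993428 -1.2458268   5.31424803]
seat 1 off mm [-1.4 -0.3] ztop 0.0994 fin err deg 3.0 62
seat 2 off mm [-1.4  0.3] ztop 0.0993 fin err deg -0.2 55
seat 3 off mm [-0.1 -0.6] ztop 0.0993 fin err deg 1.9 61
seat 4 off mm [-0.5  0.1] ztop 0.0991 fin err deg 6.0 1
ball [0.61796049 0.03234645 0.11202431] 909
97.575
```

View pics/m5.png

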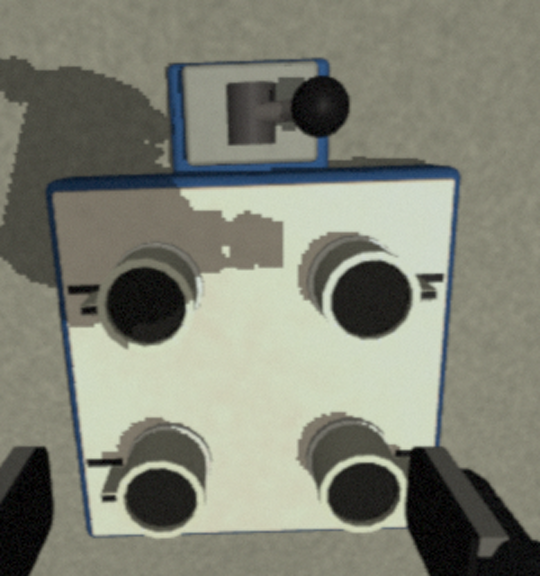

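The lever leans to +x, past its starting point (ball moved 55.6 mm of about 57.5), and all carriers are lined up. Handing in.

```bash
python3 -c "
from plant import r
print(r.job_done())"
```

```text
the job is handed in; nothing more can be done
None
```

I switched the mixer off, put all four carriers fully home on their spindles with fins measured within about 3° of the marks, switched it on again, and handed the job in at about 98 s; no verdict came back.

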